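# Make up the power-board parts kit

## Robot

A 6-joint arm with a two-finger parallel gripper is mounted at the origin on the work surface. World frame = base frame: x ahead of the robot, y to its left, z up, the work surface at z = 0. Lengths are in mm, angles in rad, forces in N, time in s.
With the tool pointing down it reaches from about 400 to 825 mm from the base axis. Payload 7 kg.
Tool frame: the origin (TCP) lies at the very end of the fingers, on their centre line; the grasp point (between the pads) lies 19 mm behind it; z points along the fingers, y is the line along which they close (so a half turn about z gives the same grasp; the last joint's range is limited). The gripper opens to 88 mm and grips with 3 to 60 N. Pads are 19 mm wide; open, the fingers measure 130 mm over their backs; the gripper's body (78 mm by 193 mm) begins 47 mm behind the grasp point.
Start: joints at [-0.886, 0.359, 0.012, 0, -1.224, -0.288], TCP at [260.839, -622.542, 226.561] pointing down, gripper open.
Joint ranges: [-3.07, 3.07], [-1.43, 2.12], [-1.02, 1.25], [-3.03, 1.67], [-3.05, -0], [-3.03, 3.03]. Speed limits (rad/s): [2.39, 2.39, 3.01, 3.14, 3.14, 3.14].

## Interface

Orientations are given as a unit quaternion [x, y, z, w].
In Python, from plant import bot gives the robot as it stands. Calls block until the motion is done:
- bot.move_ptp(position, orientation): joint-space move of the TCP to a pose.
- bot.line_to(position, velocity=150, ori=None): straight line of the TCP; ori=None keeps the orientation; velocity is the mean speed in mm/s.
- bot.move_joints(angles): joint-space move.
- bot.move_gripper(opening, force=None): finger opening in mm; force is the grip in N (None keeps the last); returns when the fingers have stopped.
- bot.pause(seconds).
- bot.solve_ik(position, orientation): joint angles nearest the present ones, or None.
- bot.read_state(): the state.
- bot.camera(name): name is "scene" or "top" or "wrist"; returns the picture (400x640x3 uint8, red, green, blue); there is no depth.
- bot.get_calibration(name): a dict with "fx", "fy", "cx", "cy" (pixels), "distortion" ([k1, k2, p1, p2, k3] as OpenCV has them; the pictures are not rectified), "view" (4x4, takes a point from world to camera coordinates); the wrist camera has in their place "T_tool_cam" (4x4, takes a point from camera to tool coordinates, whose origin is the TCP and whose axes are the flange's). Camera axes: x right, y up, looking along -z (the intrinsics and any distortion apply to the point x, -y, -z); pixel columns grow to the right and rows downward; lengths in mm; the calibration is good to about 2 mm. A picture is of the moment at which its call begins: read the wrist's pose just before it. get_calibration takes no time and is no camera call.
A pose or a line that the arm cannot do raises bot.Unreachable and nothing moves.
- bot.close_job(): hands the job in; it is judged then, once.
The state is a dict: "t": time; "joint_pos": joint angles; "qvel": joint speeds; "tau": joint torques, N m; "tcp_pos": TCP position; "eef_rot": TCP orientation; "contact_force": force on the tool from outside, world axes, zero at the start; "moment": the same for the moment, N m; "width": finger opening in mm; "finger_force": force on a finger pad.
Only numpy, scipy, OpenCV 4.12 (cv2) and the standard library are available. Lean on these libraries where they do the work, as an engineer would, in place of code of your own. Each camera call takes 0.05 s, during which the arm holds its last target. There are 200 camera calls.

## Task

Make up the parts kit for the power board: put the long heat sink, the fat capacitor and the six-way terminal block into the tray, each standing upright on the floor of the pocket made for it (heat sink in the wide rectangular one, capacitor in the round one, terminal block in the narrow slot). Set them down rather than dropping them, and leave the short heat sink, the slim capacitor and the three-way block standing where they are.

Things in the scene. Friction and masses are not known exactly. Their poses are not given: they have to be found in the camera images.
- kit_tray: Low aluminium kit tray, 278 x 98 mm, 13 mm high, 4 mm walls and floor, fixed to the bench, holding the three white inserts in a row along its x. Origin: centre of its underside, on the bench; x along its length, z up.
- wide_insert: One of three fixed white inserts, 86 x 86 x 12 mm, in a row in the tray in any order, 89 mm apart. Origin: centre of its underside, 4 mm above the bench; the dark pocket floor is 4 mm and the top face 12 mm above the origin. z up, x along the tray. This one has a wide rectangular pocket, 74 mm along x by 54 mm along y, centred: the place of the long heat sink.
- round_insert: One of three fixed white inserts, 86 x 86 x 12 mm, in a row in the tray in any order, 89 mm apart. Origin: centre of its underside, 4 mm above the bench; the dark pocket floor is 4 mm and the top face 12 mm above the origin. z up, x along the tray. This one has a round pocket, 56 mm across, centred: the place of the fat capacitor.
- slot_insert: One of three fixed white inserts, 86 x 86 x 12 mm, in a row in the tray in any order, 89 mm apart. Origin: centre of its underside, 4 mm above the bench; the dark pocket floor is 4 mm and the top face 12 mm above the origin. z up, x along the tray. This one has a narrow rectangular pocket, 76 mm along x by 38 mm along y, centred: the place of the six-way terminal block.
- long_sink: Wanted: bare aluminium heat sink with upright fins, 56 mm long (x, along the fins) by 36 mm wide (y) by 28 mm high, about 80 g. Origin: centre of its underside; z up out of the fins. Standing on the bench at any yaw.
- fat_cap: Wanted: upright capacitor can, black sleeve and aluminium top, 35 mm across, 40 mm high, about 50 g. Origin: centre of its underside; z up.
- six_block: Wanted: green terminal block with a row of six screws on top, 60 mm long (x) by 22 mm wide (y) by 26 mm high, about 45 g. Origin: centre of its underside; z up. Standing at any yaw.
- short_sink: Not wanted: the same heat sink but short, 34 mm long (x) by 36 mm wide (y) by 28 mm high. Origin: centre of its underside; z up.
- slim_cap: Not wanted: the same kind of capacitor but slim, 22 mm across, 40 mm high. Origin: centre of its underside; z up.
- three_block: Not wanted: the same terminal block but with three screws, 30 mm long (x) by 22 mm wide (y) by 26 mm high. Origin: centre of its underside; z up.
Not all that is in view belongs to the job. What is shaped like the six_block but yellow is not meant.

How it is judged:
By the outcome, as a careful person would: the job done as asked, in the order asked, and still so for the second after the job is handed in, with the robot touching nothing.
It also fails if it takes over 80 s, if anything falls off the work surface, if the arm or the gripper's body presses on something with over 40 N, if the wrist force passes 120 N, or if a joint passes its speed limit or range.

## Working session

There is one attempt and no reset: what is moved stays moved. The work goes in short steps, each a Python script; the robot and the scene stay as the last script left them, time stands still between calls to the robot, and variables do not carry over. Pictures are saved under pics/ and viewed, at most 14 in all, crops included, and the job is handed in when it is done.

```bash
ls && mkdir -p pics && python3 - <<'E'
from plant import bot
import cv2, numpy as np
a=bot.camera("top"); b=bot.camera("scene")
cv2.imwrite("pics/top0.png",a[:,:,::-1]); cv2.imwrite("pics/scene0.png",b[:,:,::-1])
for n in("top","scene","wrist"): print(n,bot.get_calibration(n))
s=bot.read_state();print(s["t"],s["eef_rot"],s["width"])
E
```

```text
pics
top {'fx': 514.4130789820971, 'fy': 514.4130789820971, 'cx': 324.5934204394105, 'cy': 200.69397537510488, 'distortion': array([-0.09304932,  0.        ,  0.        ,  0.        ,  0.        ]), 'view': array([[-5.30091994e-02, -9.98578936e-01, -5.48939684e-03,
         3.68021909e+01],
       [ 9.73622074e-01, -5.29044712e-02,  2.21948583e-01,
        -5.53872956e+02],
       [-2.21923593e-01,  6.42071874e-03,  9.75042919e-01,
        -1.15320970e+03],
       [ 0.00000000e+00,  0.00000000e+00,  0.00000000e+00,
         1.00000000e+00]])}
scene {'fx': 438.63170109116504, 'fy': 438.63170109116504, 'cx': 320.19021862500347, 'cy': 208.31711022067827, 'distortion': array([-0.06360399,  0.        ,  0.        ,  0.        ,  0.        ]), 'view': array([[ 2.96851202e-01,  9.54837753e-01, -1.28152219e-02,
        -1.73995395e+02],
       [-7.41764959e-01,  2.39018740e-01,  6.26621726e-01,
         3.76024311e+02],
       [ 6.01385159e-01, -1.76507530e-01,  7.79218187e-01,
        -1.38510109e+03],
       [ 0.00000000e+00,  0.00000000e+00,  0.00000000e+00,
         1.00000000e+00]])}
wrist {'fx': 300.11418395004875, 'fy': 300.11418395004875, 'cx': 321.1935026618196, 'cy': 198.87717881709153, 'distortion': array([-0.03320965,  0.        ,  0.        ,  0.        ,  0.        ]), 'T_tool_cam': array([[-9.67046729e-04,  9.59529770e-01,  2.81605549e-01,
         7.65454089e+01],
       [ 9.99999191e-01,  1.16065851e-03, -5.20729970e-04,
        -8.84088511e-02],
       [-8.26503786e-04,  2.81604818e-01, -9.59530116e-01,
        -1.56726743e+02],
       [ 0.00000000e+00,  0.00000000e+00,  0.00000000e+00,
         1.00000000e+00]])}
0.1 [-1.97039695e-01  9.80395215e-01  7.29252183e-04 -2.20586213e-04] 87.67137353325279
```

View pics/top0.png

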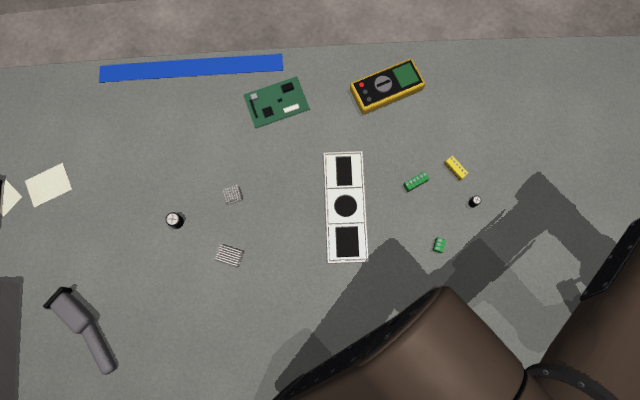

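View pics/scene0.png

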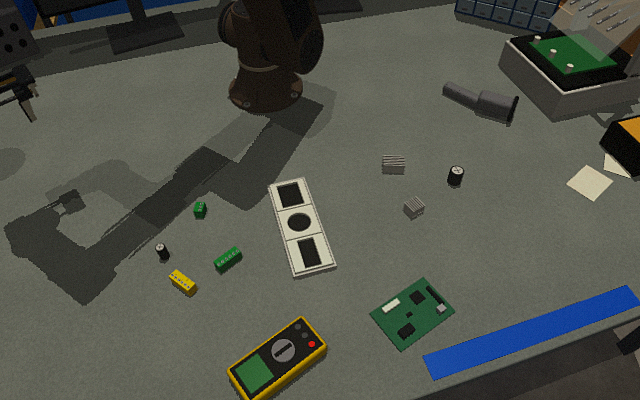

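In the top view the tray is at (345,207): slot insert at (344,171), round at (345,206), wide at (347,241). There are two sinks at (229,255) and (232,195), two cans at (174,220) and (475,201), green blocks at (416,182) and (440,245), and a yellow one at (457,167). The scene view matches: sinks (393,164) and (414,207), cans (455,176) and (161,253), blocks (228,260) and (200,209).

By size, the wanted parts are the sink at (229,255), the can at (174,220) and the green block at (416,182). I'll triangulate these, then fly over the tray with the wrist camera.

```bash
cat > h.py <<'E'
from plant import bot
import cv2, numpy as np
from scipy.spatial.transform import Rotation as Rot
def down(th):  # tool x at world angle th, tool y at th-90deg
    return [np.cos(th/2),np.sin(th/2),0,0]
def pose(name):  # camera-to-world
    c=bot.get_calibration(name)
    if name!="wrist": return np.linalg.inv(c["view"])
    s=bot.read_state(); T=np.eye(4); T[:3,:3]=Rot.from_quat(s["eef_rot"]).as_matrix(); T[:3,3]=s["tcp_pos"]
    return T@c["T_tool_cam"]
def rays(name,px,T):
    c=bot.get_calibration(name); K=np.array([[c["fx"],0,c["cx"]],[0,c["fy"],c["cy"]],[0,0,1]])
    u=cv2.undistortPoints(np.array(px,float).reshape(-1,1,2),K,c["distortion"]).reshape(-1,2)
    return np.c_[u[:,0],-u[:,1],-np.ones(len(u))]@T[:3,:3].T
def onplane(name,px,T,z):
    d=rays(name,px,T); o=T[:3,3]; return o+d*((z-o[2])/d[:,2])[:,None]
def tri(o1,d1,o2,d2):
    d1=d1/np.linalg.norm(d1); d2=d2/np.linalg.norm(d2)
    s=np.linalg.lstsq(np.c_[d1,-d2],o2-o1,rcond=None)[0]
    p,q=o1+s[0]*d1,o2+s[1]*d2; return (p+q)/2,np.linalg.norm(p-q)
def project(name,P,T):
    c=bot.get_calibration(name); K=np.array([[c["fx"],0,c["cx"]],[0,c["fy"],c["cy"]],[0,0,1]])
    p=(np.atleast_2d(P)-T[:3,3])@T[:3,:3]*[1,-1,-1]
    return cv2.projectPoints(p,np.zeros(3),np.zeros(3),K,c["distortion"])[0].reshape(-1,2)
def snap(fn):
    T=pose("wrist"); im=bot.camera("wrist")[:,:,::-1].copy(); cv2.imwrite(f"pics/{fn}.png",im); np.save(f"pics/{fn}.npy",T); return im,T
E
python3 - <<'E'
from h import *
A,B=pose("top"),pose("scene")
for n,a,b in [("long",(229,255),(393,164)),("short",(232,195),(414,207)),("fat",(174,220),(455,176)),("slim",(475,201),(161,253)),("six",(416,182),(228,260)),("three",(440,245),(200,209)),("slot",(344,171),(309,253)),("round",(345,206),(299,222)),("wide",(347,241),(290,195))]:
    p,e=tri(A[:3,3],rays("top",[a],A)[0],B[:3,3],rays("scene",[b],B)[0]); print(n,p.round(0),round(e,1))
for th in np.radians([-180,-135,-90,135,90,180]):
    print(np.degrees(th), bot.solve_ik([520,-10,200],down(th)))
# look from above: crops enlarged of the candidates in the top view
im=cv2.imread("pics/top0.png")
c=[cv2.resize(im[y-24:y+24,x-24:x+24],(260,260),interpolation=cv2.INTER_CUBIC) for x,y in [(229,255),(174,220),(416,182),(232,195),(475,201),(440,245)]]
cv2.imwrite("pics/cand.png",np.vstack([np.hstack(c[:3]),np.hstack(c[3:])]))
E
```

```text
long [444. 244.  18.] 0.8
short [593. 235.  17.] 1.3
fat [536. 377.  22.] 0.9
slim [ 544. -362.   21.] 1.1
six [ 602. -221.   13.] 2.8
three [ 441. -263.   19.] 5.3
slot [640. -44.  14.] 2.9
round [550. -42.  15.] 1.6
wide [463. -41.  16.] 2.0
-180.0 [ 0.35846558  0.12360088 -0.36539049  0.         -1.08180495 -1.92926191]
-135.0 [ 0.35846558  0.12360088 -0.36539049  0.         -1.08180495 -1.14386375]
-90.0 [ 0.35846558  0.12360088 -0.36539049  0.         -1.08180495 -0.35846558]
135.0 [ 0.35846558  0.12360088 -0.36539049  0.         -1.08180495 -2.71466007]
90.0 [ 0.35846558  0.12360088 -0.36539049  0.         -1.08180495  2.78312707]
180.0 [ 0.35846558  0.12360088 -0.36539049  0.         -1.08180495 -1.92926191]
```

View pics/cand.png

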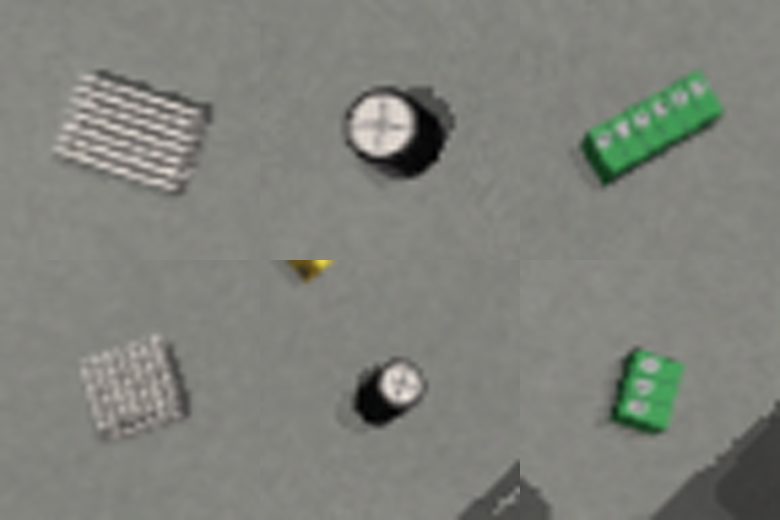

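The enlarged crop confirms the choices: long sink top left, with fins clearly longer than the bottom-left one; fat can top middle; green six-screw block top right. The bottom row shows the short, slim and three-screw ones. Next I'll take wrist views over the tray from two places, then over the sink.

```bash
python3 - <<'E'
from h import *
q=down(-np.pi)
bot.move_ptp([550,-95,190],q); print(bot.read_state()["t"]); a,_=snap("w1")
bot.move_ptp([550,15,190],q); b,_=snap("w2")
bot.move_ptp([444,244,150],q); c,_=snap("w3"); print(bot.read_state()["t"])
cv2.imwrite("pics/m.png",cv2.resize(np.vstack([np.hstack([a,b]),np.hstack([c,c*0])]),(800,500),interpolation=cv2.INTER_AREA))
E
```

```text
2.2583
3.925
```

View pics/m.png

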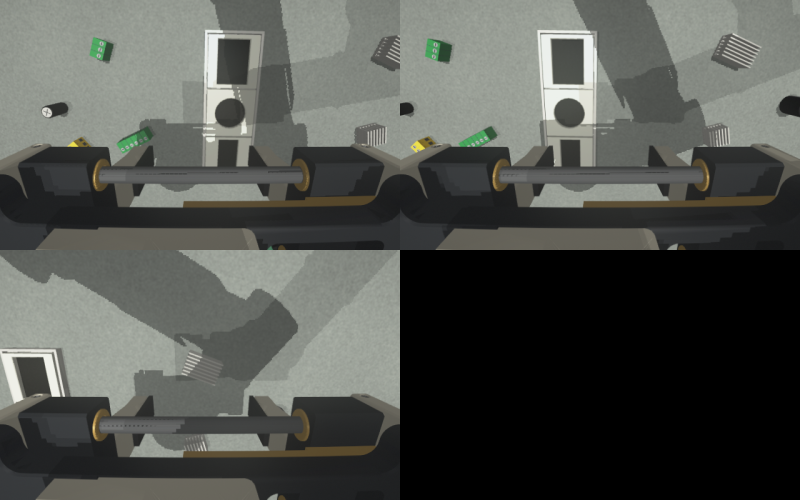

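The gripper hides the lower half of the wrist image, so the target has to sit under the camera, about 80 mm along tool +x. I'll retake with that offset: two views each of sink and can, then two of the tray.

```bash
cat >> h.py <<'E'
def look(x,y,th,z,fn,side=0,off=85):  # camera over (x,y), shifted `side` along tool y
    ux=np.array([np.cos(th),np.sin(th)]); uy=np.array([np.sin(th),-np.cos(th)])
    p=np.array([x,y])-off*ux+side*uy
    bot.move_ptp([p[0],p[1],z],down(th)); return snap(fn)
E
python3 - <<'E'
from h import *
r=np.radians; I=[]
I.append(look(444,244,r(-106),130,"s1",-45)[0]); I.append(look(444,244,r(-106),130,"s2",45)[0])
I.append(look(536,377,r(-106),130,"c1",-45)[0]); I.append(look(536,377,r(-106),130,"c2",45)[0])
I.append(look(550,-42,r(-90),130,"t1",-50)[0]); I.append(look(550,-42,r(-90),130,"t2",50)[0])
print(bot.read_state()["t"])
I=[i[:240,:] for i in I]
cv2.imwrite("pics/m2.png",cv2.resize(np.vstack([np.hstack(I[k:k+2]) for k in(0,2,4)]),(800,450),interpolation=cv2.INTER_AREA))
E
```

```text
9.2417
```

View pics/m2.png

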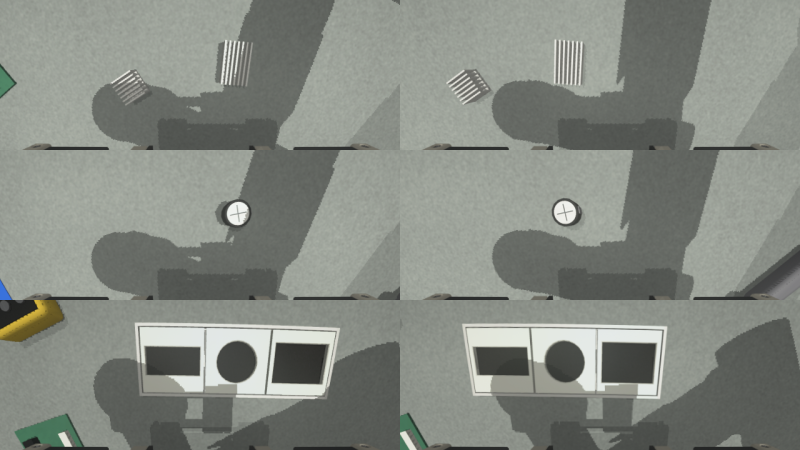

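All six views are clear. Sink is at about (374,101) and (270,99), can top at (380,101) and (264,98). The tray shows slot, round and wide pockets left to right, centred at (276,578→98), (378,97) and (480,100) in t1. Now I'll extract and triangulate them.

```bash
cat > meas.py <<'E'
from h import *
k=lambda n:cv2.getStructuringElement(cv2.MORPH_ELLIPSE,(n,n))
def comps(m,amin):
    return [c for c in cv2.findContours(m,cv2.RETR_EXTERNAL,cv2.CHAIN_APPROX_NONE)[0] if cv2.contourArea(c)>amin]
def cen(c): m=cv2.moments(c); return np.array([m["m10"]/m["m00"],m["m01"]/m["m00"]])
def load(fn): return cv2.imread(f"pics/{fn}.png"),np.load(f"pics/{fn}.npy")
def near(cs,p): return min(cs,key=lambda c:np.linalg.norm(cen(c)-p))
def two(p1,T1,p2,T2):
    return tri(T1[:3,3],rays("wrist",[p1],T1)[0],T2[:3,3],rays("wrist",[p2],T2)[0])
def yaw(box,T,z):  # long-axis direction and side lengths of a pixel box on plane z
    P=onplane("wrist",box,T,z)[:,:2]; e=[P[1]-P[0],P[2]-P[1]]; l=[np.linalg.norm(v) for v in e]
    v=e[int(np.argmax(l))]; return np.degrees(np.arctan2(v[1],v[0]))%180,sorted(l),P.mean(0)
E
python3 - <<'E'
from meas import *
def sink(fn,p):
    im,T=load(fn); g=cv2.cvtColor(im,6)
    m=((cv2.morphologyEx(g,cv2.MORPH_TOPHAT,k(9))>35)*255).astype(np.uint8); m[235:]=0
    m=cv2.morphologyEx(m,cv2.MORPH_CLOSE,k(9)); m=cv2.morphologyEx(m,cv2.MORPH_OPEN,k(9))
    return cv2.boxPoints(cv2.minAreaRect(near(comps(m,300),p))),T
a,Ta=sink("s1",(374,101)); b,Tb=sink("s2",(270,99))
print("sink",two(a.mean(0),Ta,b.mean(0),Tb)); 
for z in (28,): print(yaw(a,Ta,z),yaw(b,Tb,z))
def cap(fn,p):
    im,T=load(fn); m=((im.min(2)>185)*255).astype(np.uint8); m[235:]=0
    m=cv2.morphologyEx(m,cv2.MORPH_CLOSE,k(7)); c=near(comps(m,200),p); return cen(c),T,cv2.minEnclosingCircle(c)[1]
a,Ta,ra=cap("c1",(380,101)); b,Tb,rb=cap("c2",(264,98)); print("cap",two(a,Ta,b,Tb),ra,rb)
def tray(fn):
    im,T=load(fn); m=((im.max(2)<75)*255).astype(np.uint8); m[215:]=0; m=cv2.morphologyEx(m,cv2.MORPH_OPEN,k(5))
    cs=[c for c in comps(m,1500) if cv2.contourArea(c)<9000 and 60<cen(c)[1]<140]
    return sorted(cs,key=lambda c:cen(c)[0]),T
A,Ta=tray("t1"); B,Tb=tray("t2"); print([cen(c).round(0) for c in A],[cen(c).round(0) for c in B])
for c,d in zip(A,B):
    f=lambda c:cv2.boxPoints(cv2.minAreaRect(c)); 
    print("pocket",two(cen(c),Ta,cen(d),Tb)[0].round(1),[yaw(f(x),T,8) for x,T in((c,Ta),(d,Tb))])
E
```

```text
sink (array([441.91147817, 245.07519037,  26.46206991]), np.float64(0.6324788983246177))
(np.float64(69.22310268696472), [np.float64(35.81155280260939), np.float64(57.83193447284215)], array([442.3060322 , 245.54176022])) (np.float64(68.99980950150676), [np.float64(35.56509391933675), np.float64(59.48785988999424)], array([442.09714441, 246.30409633]))
cap (array([535.0334503 , 377.23586621,  37.16225392]), np.float64(0.2630368936853871)) 18.69237518310547 18.45347785949707
[array([276.,  97.]), array([378.,  99.]), array([477., 101.])] [array([164.,  98.]), array([261., 105.]), array([365., 101.])]
pocket [639.3 -44.2   9.7] [(np.float64(179.73647248865367), [np.float64(36.30561482526469), np.float64(73.13502501344132)], array([639.94198163, -43.9035887 ])), (np.float64(179.24440209911856), [np.float64(37.64662500944799), np.float64(74.32193002453324)], array([641.12029018, -43.75681461]))]
pocket [551.7 -40.   18.4] [(np.float64(94.218514867067), [np.float64(51.043031623270885), np.float64(54.47302974365264)], array([549.9288186 , -42.20519426])), (np.float64(154.11034990168218), [np.float64(39.639654135058336), np.float64(52.534451917703656)], array([554.4096688 , -36.46665015]))]
pocket [460.7 -41.4   8.3] [(np.float64(178.42606627027004), [np.float64(53.81582493685644), np.float64(73.23290698894382)], array([459.3111849 , -40.68325965])), (np.float64(178.8792468314248), [np.float64(53.03699224947651), np.float64(71.91103926780715)], array([460.64095021, -40.81450661]))]
```

Measured heights: sink top 26.5, can top 37, pocket floors about 8–9, which agrees with the text. Sink is at (442,245.5) with yaw 69°. Tray centre is (550.2,-42.3) with yaw -0.95°, taken from the slot and wide centres because shadow split the round pocket's mask. Now to pick and place the sink.

```bash
cat > pp.py <<'E'
from h import *
r=np.radians; TY=-0.95; C=np.array([550.2,-42.3]); U=np.array([np.cos(r(TY)),np.sin(r(TY))])
def st(m):
    s=bot.read_state(); print(m,round(s["t"],2),np.round(s["tcp_pos"],1),"w",round(s["width"],1),"ff",np.round(s["finger_force"],1),"F",np.round(s["contact_force"],1))
def pick(x,y,th,z,open_,force):
    bot.move_gripper(open_); bot.move_ptp([x,y,90],down(th)); bot.line_to([x,y,z],120); st("at")
    bot.move_gripper(0,force); st("closed"); bot.line_to([x,y,110],120); st("lifted")
def place(x,y,th,z,open_):
    bot.move_ptp([x,y,110],down(th)); bot.line_to([x,y,z+15],120); st("above"); bot.line_to([x,y,z+.3],30); st("down")
    bot.move_gripper(open_); bot.pause(.1); st("open"); bot.line_to([x,y,120],120)
E
python3 - <<'E'
from pp import *
th=r(69.1-180)
w=C-89.5*U; print(w,bot.solve_ik([442,245,12],down(th)),bot.solve_ik([*w,20],down(r(TY-180))))
pick(442.1,245.5,th,12,65,20)
snap("g1")
E
```

```text
[460.71230226 -40.8161018 ] [ 0.89542708  0.3348068  -0.61465576  0.         -0.62133376 -1.26020089] [ 3.39236749e-01  2.64626878e-01 -7.01569395e-01 -4.44089210e-16
 -6.04600054e-01 -1.92661370e+00]
at 11.54 [442.6 245.5  12.5] w 65.1 ff 0.0 F [ 0.2 -0.5 -0.2]
closed 12.13 [442.2 245.7  12.2] w 35.3 ff 20.0 F [-0.8  0.3  3.3]
lifted 13.1 [441.6 245.1 109.2] w 35.9 ff 20.0 F [-0.1  0.2 -0.4]
```

```bash
python3 - <<'E'
from pp import *
w=C-89.5*U
place(*w,r(TY-180),12+8,62)
look(*w,r(-90),130,"p1"); st("look")
cv2.imwrite("pics/p1c.png",cv2.imread("pics/p1.png")[:240,100:600])
E
```

```text
above 15.03 [461.2 -40.3  35.4] w 35.8 ff 20.0 F [ 0.1 -0.7 -0.9]
down 15.68 [460.5 -40.9  20.2] w 35.9 ff 20.0 F [-1.3  0.   2.3]
open 16.46 [460.7 -40.8  20.3] w 62.0 ff 0.0 F [ 0.1 -0.6 -0.3]
look 18.76 [460.6  43.9 129.7] w 62.1 ff 0.0 F [-0.1  0.2  0.9]
```

View pics/p1c.png

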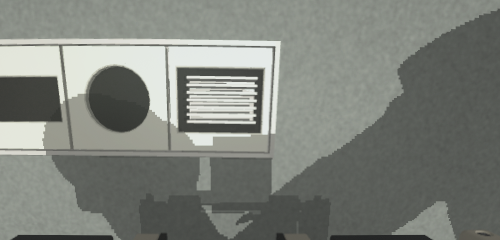

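The crop shows the sink sitting squarely in the wide pocket at about (221,100), with dark floor all round it. The round pocket is at (120,98). Next the capacitor, then two views of the six-way block.

```bash
python3 - <<'E'
from pp import *
T=np.load("pics/p1.npy"); print("round",onplane("wrist",[(219.5,98)],T,12),C)
pick(535,377.2,r(-110),14,65,20)
if bot.read_state()["width"]>30:
    place(*C,r(TY-180),22,60)
    look(*C,r(-90),130,"p2")
    look(602,-221,r(-90),130,"b1",-45); look(602,-221,r(-90),130,"b2",45); st("end")
    I=[cv2.imread(f"pics/{n}.png")[:240,60:560] for n in("p2","b1","b2")]
    cv2.imwrite("pics/m3.png",cv2.resize(np.vstack(I),(400,576),interpolation=cv2.INTER_AREA))
E
```

```text
round [[548.58124708 -43.70604231  12.        ]] [550.2 -42.3]
at 21.16 [535.5 377.4  14.7] w 65.3 ff 0.0 F [0.6 0.2 1.4]
closed 21.77 [535.  377.3  14.3] w 34.5 ff 20.0 F [-0.1  0.2  3.1]
lifted 22.72 [534.5 376.8 109.1] w 34.5 ff 20.0 F [-0.6  0.1 -1.9]
above 25.02 [550.7 -42.   37.4] w 34.5 ff 20.0 F [-0.6 -0.4  0.1]
down 25.67 [550.  -42.4  22.3] w 34.7 ff 20.0 F [-1.8 -0.1  3.1]
open 26.43 [550.2 -42.3  22.3] w 59.8 ff 0.0 F [-0.5 -0.1 -0.5]
end 30.12 [ 557.5 -135.1  131.1] w 60.3 ff 0.0 F [-0.2  0.1  1.2]
```

View pics/m3.png

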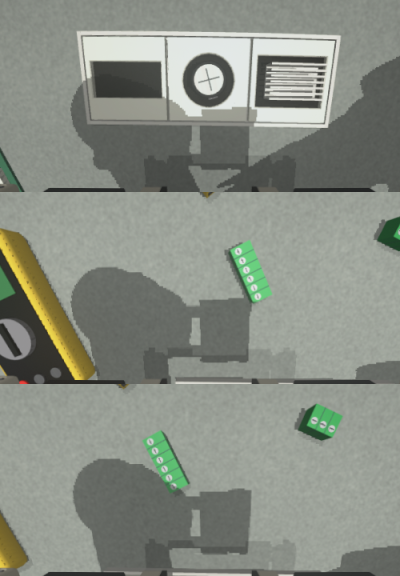

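Can is centred in the round pocket at (208,79) in the montage. The green six-screw block is at (372,100) in b1 and (268,96) in b2. Now measure it.

```bash
python3 - <<'E'
from meas import *
B=[]
for fn,p in(("b1",(372,100)),("b2",(268,96))):
    im,T=load(fn); h=cv2.cvtColor(im,cv2.COLOR_BGR2HSV); gr=cv2.inRange(h,(40,80,20),(85,255,255))
    v=h[:,:,2]; m=cv2.inRange(h,(40,80,125),(85,255,255)); m=cv2.morphologyEx(m,cv2.MORPH_CLOSE,k(9)); m=cv2.morphologyEx(m,cv2.MORPH_OPEN,k(5))
    print(np.percentile(v[60:140][gr[60:140]>0],[5,25,50,75,95]))
    c=near(comps(m,200),p); b=cv2.boxPoints(cv2.minAreaRect(c)); B.append((b,T)); print(b.mean(0),yaw(b,T,26))
print(two(B[0][0].mean(0),B[0][1],B[1][0].mean(0),B[1][1]))
E
```

```text
[ 67. 134. 135. 170. 208.]
[373.7656   99.32131] (np.float64(117.24793066660317), [np.float64(21.870665429809236), np.float64(59.884164686687676)], array([ 602.19739706, -221.45608576]))
[ 69. 156. 186. 190. 192.]
[266.       97.00001] (np.float64(116.09958935077064), [np.float64(21.953972459999665), np.float64(58.95986923617965)], array([ 602.05481133, -221.8060245 ]))
(array([ 602.4433539 , -222.37827222,   25.30093178]), np.float64(0.31160547305832703))
```

```bash
python3 - <<'E'
from pp import *
s=C+89.5*U
pick(602.1,-221.8,r(-63.3),12,50,20)
if bot.read_state()["width"]>18:
    place(*s,r(TY),20,46)
    look(*C,r(-90),130,"f1"); st("end")
    bot.move_ptp([450,150,300],down(r(-90))); a=bot.camera("top")[:,:,::-1]; b=bot.camera("scene")[:,:,::-1]; st("away")
    cv2.imwrite("pics/f.png",np.vstack([cv2.imread("pics/f1.png")[:240],np.hstack([a,b])[::2,::2]]))
E
```

```text
at 32.02 [ 602.8 -221.7   12.8] w 50.4 ff 0.0 F [-0.2  0.7 -0.2]
closed 32.6 [ 602.3 -221.9   12.3] w 21.6 ff 20.0 F [-0.6  0.2  3.3]
lifted 33.57 [ 601.5 -221.6  109.1] w 21.7 ff 20.0 F [0.4 0.3 0. ]
above 35.13 [640.2 -44.1  35.5] w 21.5 ff 20.0 F [-0.1 -0.3  0.1]
down 35.77 [639.5 -43.8  20.3] w 21.7 ff 20.0 F [-0.3  1.   2.7]
open 36.52 [639.7 -43.8  20.3] w 46.1 ff 0.0 F [ 0.2 -0.4  0. ]
end 39.1 [550.3  42.6 129.8] w 45.9 ff 0.0 F [-0.2  0.1 -0.1]
away 40.1 [450.  149.2 298.2] w 46.0 ff 0.0 F [ 0.4 -1.1  0.4]
```

View pics/f.png

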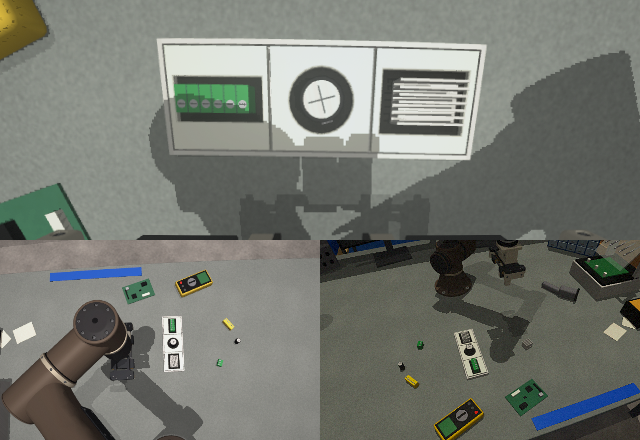

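The sink and can look right and the unwanted parts are where they were. The block at (218,98) shows its screws low in the outline, around row 103, so I'll enlarge that area to check for tilt.

```bash
python3 -c "
import cv2;i=cv2.imread('pics/f1.png')[65:135,160:280];cv2.imwrite('pics/z.png',cv2.resize(i,None,fx=5,fy=5,interpolation=cv2.INTER_CUBIC))"
```

```text
(no output)
```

View pics/z.png

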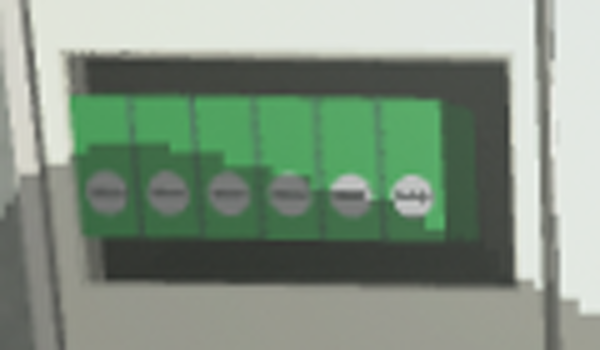

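The crop shows one flat top face of about 62 x 23 mm, with only the right end face showing, by the amount parallax predicts. The screw row was already off-centre on the bench. So the block stands upright on the slot floor, and I'll hand the job in.

```bash
python3 -c "
from plant import bot
print(bot.close_job())"
```

```text
the job is handed in; nothing more can be done
None
```

I put the long heat sink, fat capacitor and six-way block into their pockets, all upright in the final images; the unwanted parts were not touched, and the job was handed in at about 40 s.

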